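# Start the hand nut on the bare post of a tofu press

## Robot

A 6-joint arm with a two-finger parallel gripper is mounted at the origin on a cart in front of the work surface, level with it; the furniture and walls round the work are solid. World frame = base frame: x ahead of the robot, y to its left, z up, the work surface at z = 0. Lengths are in mm, angles in degrees, forces in N, time in s.
With the tool pointing down it reaches from about 300 to 850 mm from the base axis. Payload 4.2 kg.
Tool frame: the origin (TCP) lies between the finger pads; the fingertips stand 11 mm ahead of it and the grasp point (between the pads) lies 8 mm behind it (env.tips_ahead is the distance from the TCP to the fingertips, in mm); z points along the fingers, y is the line along which they close (so a half turn about z gives the same grasp; the last joint's range is limited). The gripper opens to 91 mm and grips with 3 to 60 N. Pads are 32 mm wide; open, the fingers measure 118 mm over their backs; the gripper's body (76 mm by 178 mm) begins 60 mm behind the grasp point.
Start: joints at [72.479, 18.312, 89.639, -0, 72.044, -1.146], TCP at [162.109, 551.693, 197.076] pointing down, gripper open.
Joint ranges: [-177.97, 177.97], [-48.28, 115.42], [12.27, 149.76], [-77.06, 257.06], [2.81, 150.46], [-146.56, 146.56]. Speed limits (degrees/s): [147.25, 147.25, 180, 180, 180, 180].

## Interface

Orientations are given as [roll, pitch, yaw] about the fixed x, y, z axes, in that order (R = Rz(yaw) Ry(pitch) Rx(roll)).
In Python, from workcell import env, cams gives the robot as it stands.
- The arm moves only by the tool step_arm, never from a script. Its arguments are lists of equal length, an entry for each row: "linear": the shift along the tool's x, y, z in units of 30 cm (1.0 is 30 cm), a list of three; "turn": the turn about the tool's z in units of 360 degrees (1.0 is 360 degrees). In form: {"linear": [[tx, ty, tz], ...], "turn": [turn, ...]}. A call has 1 to 20 rows; each row is the pose to reach, as a shift and turn from the pose commanded when the call began, along the tool's axes at that moment, turning the shorter way round; what a row does not reach only later rows make up. A row lasts 1/8 s, in which the tool goes at most 62.5 mm and 10.7 degrees, less where a joint would pass 70% of its speed; a pose out of reach is approached as far as the arm can. A call with a number of a shift or a turn outside -1 to 1 is refused whole. A call with a gripper value outside its range is refused whole. "fingers" is the closure, from -1 (fully open) to 1 (shut), so that 0 is half open, set as the call begins (left out, the last holds). The fingers move at their own pace and stop on an object; "force" is the grip in N (left out, the last holds). Time passes only in rows, so rows that repeat a pose let the fingers close. It gives the time, the measured TCP pose, the force, the opening and the grip force at its end, in the units of the state.
- env.state(): the state, without advancing time (a new reading comes with each control period).
- cams.grab_frame(name): name is "scene" or "top"; returns a dict with "color" (480x640x3 uint8, blue, green, red), "fx", "fy", "cx", "cy" (pixels), "extrinsics" (4x4, takes a point from camera to world coordinates). Camera axes: x right, y down, z forward; pixel columns grow to the right and rows downward; lengths in mm; the calibration is good to about 2 mm. A picture is of the moment at which its call begins. There is no depth.
- env.job_done(): hands the job in; it is judged then, once.
The state is a dict: "time_s": time; "qpos": joint angles; "qvel": joint speeds; "effort": joint torques, N m; "ee_pos": TCP position; "ee_rot": TCP orientation; "force": force on the tool from outside, world axes, zero at the start; "torque": the same for the moment, N m; "gripper_width": finger opening in mm; "gripper_force": force on a finger pad.
Only numpy, scipy, OpenCV 4.12 (cv2) and the standard library are available. Lean on these libraries where they do the work, as an engineer would, in place of code of your own. Each camera call takes 0.05 s, during which the arm holds its last target. There are 200 camera calls.

## Task

Screw the loose hand nut onto the bare post of the tofu press: set it level on the end of the post, turn it backwards (anticlockwise from above) under light pressure until you feel its thread drop in, then turn it forwards, never forcing the thread, until its flange has pressed the sprung cap under it down about 2 mm, half of its travel. Let go, and leave the other things on the worktop alone.

Things in the scene. Friction and masses are not known exactly. Their poses are not given: they have to be found in the camera images.
- nut: The loose black flanged hand nut, 30 mm tall: round flange 60 mm across and 5 mm thick at the bottom, above it a hex body 44 mm across flats up to its top. Origin: centre of the underside; z up through the bore; x square to one flat (flats every 60 degrees). About 90 g, bore 32 mm. Stands on its flange on the worktop at the start. Right-hand three-start thread, starting 5 mm above the underside.
- post_tip (a point): Centre of the end of the bare steel post of the press, 119.4 mm above the worktop, its z up. The last 10 mm of the post are a plain pilot, 21 mm thick, its end tapered over 3.5 mm; the nut's thread ridges clear it by 1 mm all round. The thread lies below it.
- seat (a point): Point on the bare post's axis, 28.4 mm below its end, level with the top of the sprung cap when nothing presses it; z up. The nut set on the post comes to rest with its underside 7.5 to 13.5 mm above this point, as the turn has it; backing off climbs to 13.5 mm, then it drops 6 mm to 7.5 mm, within a third of a turn. From there 0.42 turn clockwise brings the flange to the cap.
- thread: The steel thread on the bare post: three right-hand ridges 6 mm apart, 18 mm advance per turn, 28 mm over the ridges; 1 mm of axial play with the nut. Origin on the post's axis at worktop height. Where round the post the ridges start is not known and its axes do not tell. Over 40 N between nut and thread counts as forcing it.
- cap (a joint): How far the sprung cap (steel, 54 mm across, round the bare post on the pressure plate) is pressed down, m: 0 free, 0.0045 at its stop; 8 N per mm. Turning the nut on draws it down on the cap, 3 mm per sixth of a turn once 1 mm of play is taken up, and the thread then holds it by itself. Over 0.0042 is overtightened.
- press: The tofu press, fixed: steel drip tray 124 x 216 mm, white basket, steel pressure plate 88 x 205 mm with its top 81 mm up. Origin: under its centre on the worktop; y is its long direction. Posts stand at y = +75 and -75 mm; one of them, either one, is bare. The other carries a like nut already home (its top 119 mm up, fixed); leave it.
- teaspoon: Metal teaspoon, 130 mm, on the worktop between nut and press, a bystander. Origin: centre of its underside.
- spice_jar: Glass spice jar with dark lid, 45 mm across, 105 mm tall, behind the press, a bystander. Origin: centre of its underside.
- flat_tin: Flat tin, 86 mm across, 40 mm tall, left of the press, a bystander. Origin: centre of its underside.
- food_tub: Clear food tub with blue lid, 109 x 149 x 60 mm, left of the press, a bystander. Origin: centre of its underside.
- bag_clip: Purple bag clip, 72 mm long, 12 mm tall, on the worktop right of the nut, a bystander. Origin: centre of its underside.

How it is judged (in metres and radians):
On the way, in this order (a step that is already met when the one before it is completed fails the run):
1. the nut, level on the post, is turned back until its thread rides on the very ends of the post's ridges (z of nut in the frame of seat between 0.0127 and 0.015 m and horizontal distance between nut and seat below 0.0025 m and angle between nut's own z axis and vertical below 0.08 rad and contact force between nut and thread above 0.1 N).
2. the nut has dropped in by one ridge, still level and on the post (z of nut in the frame of seat below 0.0088 m and horizontal distance between nut and seat below 0.0025 m and angle between nut's own z axis and vertical below 0.08 rad), for 0.1 s.
At the end, for the whole second after the job is handed in: The nut is screwed onto the bare post, centred within 2 mm and level within 0.05 rad, at rest, its flange holding the sprung cap 0.8 to 3.6 mm down (value of joint cap between 0.0008 and 0.0036 m and horizontal distance between nut and seat below 0.002 m and angle between nut's own z axis and vertical below 0.05 rad and z of nut in the frame of seat below 0 m and linear speed of nut below 0.01 m/s); the robot touches nothing.
It fails at once if the thread is forced (over 40 N between nut and thread) (contact force between nut and thread above 40 N).
It fails at once if the nut is overtightened or rammed down (cap pressed over 4.2 mm) (value of joint cap above 0.0042 m).
It fails at once if the teaspoon, spice jar, flat tin, food tub or bag clip is shifted by more than 20 mm (distance of any of teaspoon, spice_jar, flat_tin, food_tub, bag_clip from where it was at the start of the episode above 0.02 m).
It also fails if it takes over 72 s, if anything falls off the work surface, if the arm or the gripper's body presses on something with over 40 N, if the wrist force passes 120 N, or if a joint passes its speed limit or range.

## Working session

There is one attempt and no reset: what is moved stays moved. The work goes in short steps, Python scripts to look and compute and a tool call to move; the robot and the scene stay as the last step left them, time stands still between calls to the robot, and variables do not carry over. Pictures are saved under pics/ and viewed, at most 10 in all, crops included, and the job is handed in when it is done.

Besides the shell and the picture viewer there is one more tool, called after ">>>" in YAML: its name, and indented under it one key for each argument. step_arm: Moves the arm, as the interface text tells. Its arguments: {"type":"object","properties":{"linear":{"type":"array"},"turn":{"type":"array"},"fingers":{"type":"number"},"force":{"type":"number"}},"required":["linear","turn"]}

```bash
ls; mkdir -p pics; python3 - <<'E'
from workcell import env,cams
import cv2,numpy as np
for n in("scene","top"):
    f=cams.grab_frame(n);cv2.imwrite(f"pics/{n}0.png",f["color"])
    print(n,f["fx"],f["fy"],f["cx"],f["cy"],np.round(f["extrinsics"],4).tolist())
s=env.state();print(s)
E
```

```text
pics
scene 621.3019074098739 621.3019074098739 320.04509679051074 232.4866814637331 [[0.6955, -0.4402, 0.5679, -445.7284], [-0.7185, -0.4145, 0.5586, -880.4712], [-0.0105, -0.7965, -0.6045, 1135.7839], [0.0, 0.0, 0.0, 1.0]]
top 502.812270767471 502.812270767471 316.9926138371024 242.62769985588844 [[0.0216, -0.9977, 0.0639, 435.8408], [-0.9998, -0.0213, 0.0049, 74.4533], [-0.0035, -0.064, -0.9979, 1512.3929], [0.0, 0.0, 0.0, 1.0]]
{'time_s': 0.1, 'qpos': array([ 7.24782379e+01,  1.83494170e+01,  8.96990391e+01, -1.30935364e-03,
        7.20440296e+01, -1.14642614e+00]), 'qvel': array([-0.03269078, -0.08923807, -0.14670418,  0.01843468, -0.07097129,
       -0.10684951]), 'effort': array([ 1.77680849e-04, -4.13327479e+01, -2.32509935e+01,  7.30875065e-02,
        4.20551549e-02, -6.75353022e-05]), 'ee_pos': array([161.97739686, 551.21900328, 196.29250503]), 'ee_rot': array([-1.79907508e+02, -6.05738106e-04,  1.63625068e+02]), 'force': array([-0.49690255, -0.37742376,  0.60224403]), 'torque': array([-0.05624069,  0.00474126, -0.01978237]), 'gripper_force': 0.0, 'gripper_width': 91.42101441562338}
```

View pics/scene0.png

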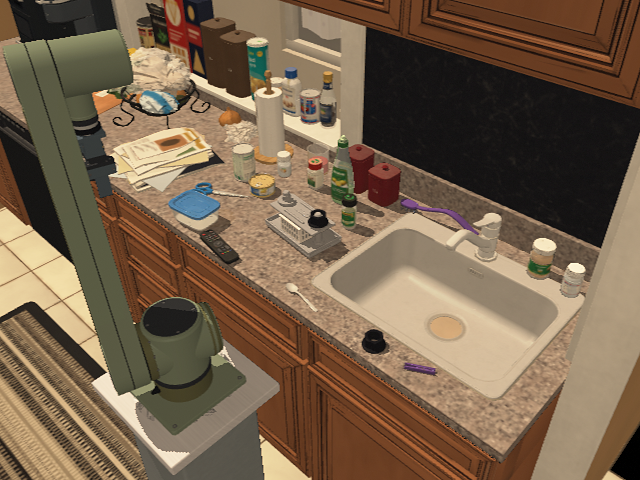

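View pics/top0.png

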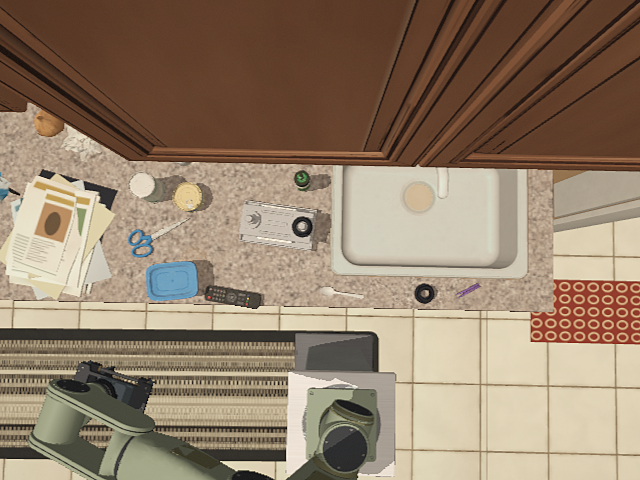

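The scene picture shows the loose nut at (373,341) and the bag clip at (420,369). The press is near (303,225), its fitted nut at (318,217) and the bare post near (287,198). In the top picture the nut is at (425,294), the fitted nut at (302,227) and the bare post near (254,218). I'll zoom in on these.

```bash
python3 - <<'E'
import cv2,numpy as np
t=cv2.imread("pics/top0.png");s=cv2.imread("pics/scene0.png")
def c(i,x,y,w,h,k): return cv2.resize(i[y:y+h,x:x+w],None,fx=k,fy=k,interpolation=cv2.INTER_CUBIC)
# 2x2 tiles 400x300
a=c(t,405,279,40,30,10);b=c(s,348,322,50,38,8)[:300]
d=c(t,235,190,100,75,4);e=c(s,260,180,80,60,5)
m=np.vstack([np.hstack([a,b]),np.hstack([d,e])])
cv2.imwrite("pics/crop1.png",np.clip(m.astype(float)*1.3+15,0,255).astype(np.uint8))
E
```

```text
(no output)
```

View pics/crop1.png

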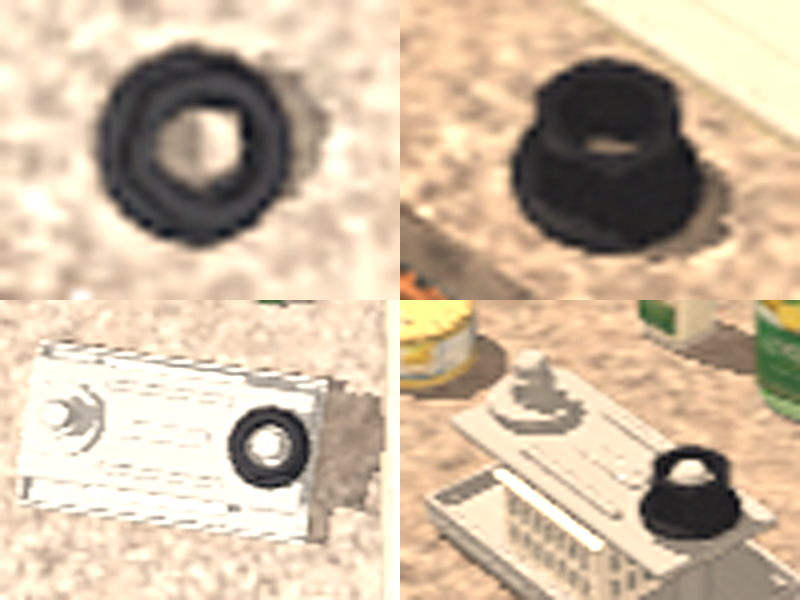

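Crop 1 shows the nut flange centred at top px (424.7,293.5). The post tip is at top px (250.3,218.3) and scene px (286.7,191.5). The fitted nut is at top px (302.2,226.8). Next is a silhouette fit for the nut's yaw, plus triangulation of the post tip.

```bash
cat > h.py <<'E'
import cv2,numpy as np
K={"scene":(621.3019,320.0451,232.4867,np.array([[0.6955,-0.4402,0.5679,-445.7284],[-0.7185,-0.4145,0.5586,-880.4712],[-0.0105,-0.7965,-0.6045,1135.7839]])),
"top":(502.8123,316.9926,242.6277,np.array([[0.0216,-0.9977,0.0639,435.8408],[-0.9998,-0.0213,0.0049,74.4533],[-0.0035,-0.064,-0.9979,1512.3929]]))}
def proj(n,P):
    f,cx,cy,E=K[n];p=(np.atleast_2d(P)-E[:,3])@E[:,:3]
    return np.c_[f*p[:,0]/p[:,2]+cx,f*p[:,1]/p[:,2]+cy]
def back(n,u,v,z):
    f,cx,cy,E=K[n];d=E[:,:3]@np.array([(u-cx)/f,(v-cy)/f,1]);return E[:,3]+d*(z-E[2,3])/d[2]
def pts(x,y,yaw,z0=0):
    t=np.radians(np.arange(0,360,5));c=np.c_[np.cos(t),np.sin(t)]*30
    h=np.radians(yaw+30+60*np.arange(6));h=np.c_[np.cos(h),np.sin(h)]*22/np.cos(np.pi/6)
    f=lambda a,z:np.c_[a+[x,y],np.full(len(a),z0+z)]
    return np.r_[f(c,0),f(c,5)],np.r_[f(h,5),f(h,30)]
def mask(n,x,y,yaw,roi,k=8,z0=0,off=(0,0)):
    m=np.zeros((roi[3]*k,roi[2]*k),np.uint8)
    for g in pts(x,y,yaw,z0):
        q=(proj(n,g)+np.array(off)-np.array(roi[:2])+.5)*k*16-8
        cv2.fillConvexPoly(m,cv2.convexHull(q.round().astype(np.int32)),255,cv2.LINE_8,4)
    return cv2.resize(m,roi[2:],interpolation=cv2.INTER_AREA)/255.
E
python3 - <<'E'
from h import *
from scipy.optimize import minimize
print("nut top",back("top",424.7,293.5,2.5)[:2].round(1),"tip top",back("top",250.3,218.3,119.4)[:2].round(1),"tip scene",back("scene",286.7,191.7,119.4)[:2].round(1))
print("fixed nut top z119",back("top",302.2,226.8,100)[:2].round(1), "spoon", [back("top",*p,3)[:2].round(0) for p in((321,290),(364,295))],"clip",[back("top",*p,6)[:2].round(0) for p in((457,297),(481,284))])
roi=(350,324,46,34);s=cv2.imread("pics/scene0.png")
g=s[roi[1]:roi[1]+roi[3],roi[0]:roi[0]+roi[2]].max(2).astype(float)
obs=np.clip((95-g)/(95-40),0,1)
x0=back("top",424.7,293.5,2.5)
def cost(p,yaw):return ((mask("scene",p[0],p[1],yaw,roi)-obs)**2).sum()
for yaw in range(0,60,5):
    r=minimize(cost,x0[:2],args=(yaw,),method="Nelder-Mead",options=dict(initial_simplex=[x0[:2],x0[:2]+[4,0],x0[:2]+[0,4]],xatol=.1,fatol=.01));print(yaw,r.fun.round(2),r.x.round(1))
t=cv2.imread("pics/top0.png")
def e(i,x,y,w,h,k,hi):
    a=cv2.resize(i[y:y+h,x:x+w].max(2),None,fx=k,fy=k,interpolation=cv2.INTER_LANCZOS4).astype(float)
    return np.clip((a-15)/(hi-15)*255,0,255).astype(np.uint8)
cv2.imwrite("pics/c2.png",np.hstack([e(t,412,281,25,25,16,90),e(s,358,325,32,32,12,80)[:384].copy() if 0 else cv2.resize(e(s,358,325,32,32,12,80),(400,400))]))
E
```

```text
nut top [ 387.1 -243.1] tip top [589.  268.5] tip scene [585.1 269.9]
fixed nut top z119 [570.1 124.1] spoon [array([391.,  67.]), array([379., -62.])] clip [array([ 379., -339.]), array([ 419., -410.])]
0 29.17 [ 386.2 -240.1]
5 27.31 [ 385.9 -239.9]
10 25.19 [ 386.  -240.2]
15 25.28 [ 386.  -240.3]
20 26.32 [ 386.4 -240.5]
25 28.09 [ 386.4 -240.3]
30 30.24 [ 386.2 -240.5]
35 31.89 [ 386.3 -240.3]
40 32.03 [ 386.3 -240.3]
45 32.33 [ 386.4 -240.2]
50 31.98 [ 386.1 -240.2]
55 30.57 [ 386.1 -240.3]
```

View pics/c2.png

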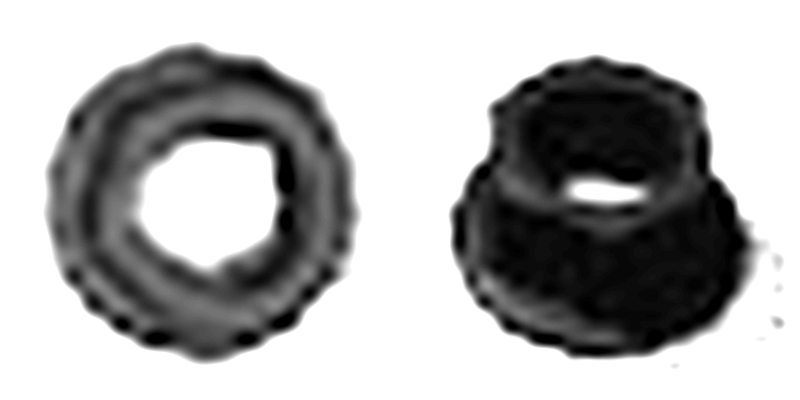

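Crop c2 shows the hex edges. The fit gives nut yaw ≈ 12° at (386.5,-241.5), and the post tip is at about (587,269). I'll grasp across the flats at tool yaw 162°, which is close to the present 163.6°.

>>> step_arm:
  linear:
    - [-0.688, -0.708, 0.023]
    - [-0.688, -0.708, 0.023]
    - [-0.688, -0.708, 0.023]
    - [-0.688, -0.708, 0.023]
    - [-0.688, -0.708, 0.023]
    - [-0.688, -0.708, 0.023]
    - [-0.688, -0.708, 0.023]
  turn: [0, 0, 0, 0, 0, 0, 0]
  fingers: -1

```text
time_s: 0.98
ee_pos: [300.2, 290.2, 190.1]
ee_rot: [180.0, -0.0, 163.6]
force: [-0.6, 0.5, 0.3]
gripper_width: 91.6
gripper_force: 0.0
```

>>> step_arm:
  linear:
    - [-0.398, -0.821, 0]
    - [-0.398, -0.821, 0]
    - [-0.398, -0.821, 0]
    - [-0.398, -0.821, 0]
    - [-0.398, -0.821, 0]
    - [-0.398, -0.821, 0]
    - [-0.398, -0.821, 0]
  turn: [0, 0, 0, 0, 0, 0, 0]

```text
time_s: 1.85
ee_pos: [345.5, 21.1, 190.0]
ee_rot: [180.0, -0.0, 163.7]
force: [-0.6, 0.6, 0.1]
gripper_width: 91.0
gripper_force: 0.0
```

>>> step_arm:
  linear:
    - [-0.378, -0.797, 0.233]
    - [-0.378, -0.797, 0.233]
    - [-0.378, -0.797, 0.233]
    - [-0.378, -0.797, 0.233]
    - [-0.378, -0.797, 0.233]
    - [-0.378, -0.797, 0.233]
    - [-0.378, -0.797, 0.233]
    - [-0.378, -0.797, 0.233]
    - [-0.378, -0.797, 0.233]
  turn: [0.0045, 0.0045, 0.0045, 0.0045, 0.0045, 0.0045, 0.0045, 0.0045, 0.0045]

```text
time_s: 2.98
ee_pos: [387.0, -240.7, 120.6]
ee_rot: [180.0, 0.0, 162.1]
force: [0.2, 1.3, 0.4]
gripper_width: 91.1
gripper_force: 0.0
```

>>> step_arm:
  linear:
    - [0, 0, 0.1]
    - [0, 0, 0.2]
    - [0, 0, 0.29]
    - [0, 0, 0.333]
    - [0, 0, 0.333]
    - [0, 0, 0.333]
  turn: [0, 0, 0, 0, 0, 0]

```text
time_s: 3.72
ee_pos: [387.5, -242.0, 21.2]
ee_rot: [-180.0, 0.1, 162.0]
force: [0.3, -0.1, -0.2]
gripper_width: 91.1
gripper_force: 0.0
```

>>> step_arm:
  linear:
    - [0, 0, 0]
    - [0, 0, 0]
    - [0, 0, 0]
    - [0, 0, 0]
    - [0, 0, 0]
    - [0, 0, 0]
    - [0, 0, 0]
    - [0, 0, 0]
  turn: [0, 0, 0, 0, 0, 0, 0, 0]
  fingers: 1
  force: 25

```text
time_s: 4.72
ee_pos: [386.8, -241.6, 20.3]
ee_rot: [180.0, -0.0, 162.0]
force: [0.5, 0.2, 0.6]
gripper_width: 13.9
gripper_force: 0.0
```

```bash
python3 - <<'E'
from workcell import env,cams
import cv2,numpy as np
a=cams.grab_frame("scene")["color"];b=cams.grab_frame("top")["color"]
c=lambda i,x,y,k:cv2.resize(i[y:y+60,x:x+80],None,fx=k,fy=k,interpolation=cv2.INTER_CUBIC)
cv2.imwrite("pics/m1.png",np.vstack([np.hstack([c(a,335,300,5),c(b,385,264,5)])]))
print(env.state()["gripper_width"])
E
```

```text
6.34924050406127
```

View pics/m1.png

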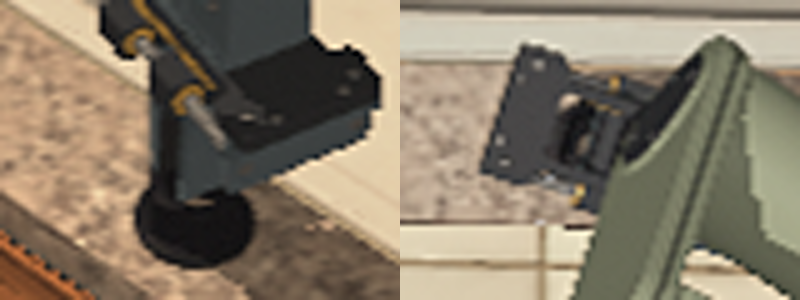

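The picture shows the nut unmoved, its flange bottom at crop (193,268), with the fingers over it. The opening of 6 mm says that nothing is held, so I'll project the expected finger position to compare.

```bash
python3 - <<'E'
from h import *
from workcell import env
s=env.state();print(s["ee_pos"],s["gripper_width"],s["gripper_force"],s["force"])
print({k:getattr(env,k) for k in dir(env) if not k.startswith("_") and not callable(getattr(env,k))})
th=np.radians(162);X=np.array([np.cos(th),np.sin(th),0]);Y=np.array([np.sin(th),-np.cos(th),0]);T=np.array([386.8,-241.6,0])
cr=lambda n,P:((proj(n,P)-((335,300) if n=="scene" else (385,264)))*5+((0,0) if n=="scene" else (400,0))).round()
print("nut top",cr("scene",T+[0,0,30]),"tip",cr("scene",T+[0,0,9]))
for z in(88,120):
  for sx,sy in((1,1),(1,-1),(-1,-1),(-1,1)): print(z,sx,sy,cr("scene",T+X*38*sx+Y*89*sy+[0,0,z]),cr("top",T+X*38*sx+Y*89*sy+[0,0,z]))
E
```

```text
[ 386.7800018  -241.61164509   20.3025135 ] 6.34924050406127 0.0 [-0.3763553  -0.27338828 -0.22349574]
{'tips_ahead': 11.0}
nut top [[198. 180.]] tip [[196. 210.]]
88 1 1 [[40.  6.]] [[456. 165.]]
88 1 -1 [[237. 248.]] [[757. 270.]]
88 -1 -1 [[378. 188.]] [[799. 142.]]
88 -1 1 [[173. -45.]] [[499.  38.]]
120 1 1 [[ 41. -43.]] [[465. 168.]]
120 1 -1 [[241. 199.]] [[773. 275.]]
120 -1 -1 [[384. 139.]] [[816. 144.]]
120 -1 1 [[176. -93.]] [[509.  37.]]
```

```bash
python3 - <<'E'
from workcell import env,cams
import cv2,numpy as np
a=cams.grab_frame("scene")["color"][250:370,310:470]
a=cv2.resize(a,None,fx=5,fy=5,interpolation=cv2.INTER_CUBIC)
cv2.imwrite("pics/m2.png",np.clip(255*(a/255.)**.55,0,255).astype(np.uint8))
print(env.state()["gripper_width"])
E
```

```text
2.2366209309837606
```

View pics/m2.png

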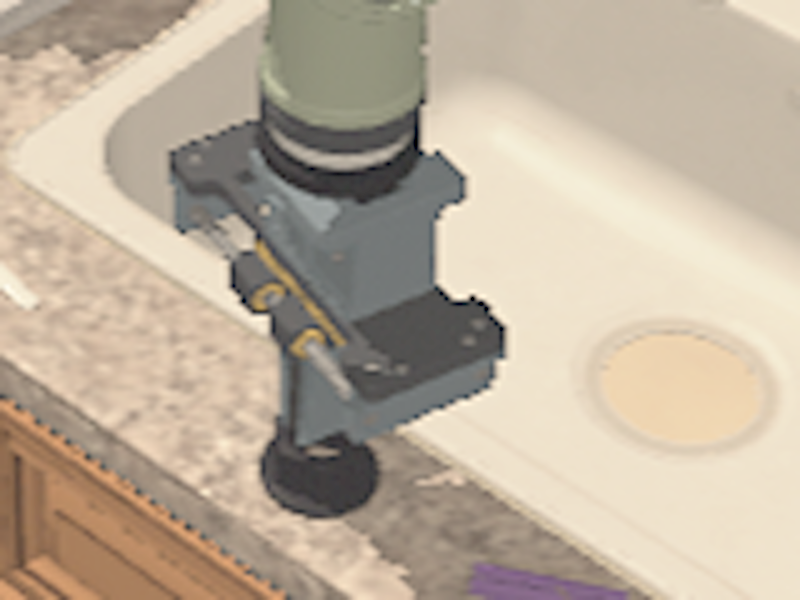

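The picture shows the closed fingers ending around pic (300,440), with the nut's bore still visible below them at (325,452). The tips therefore seem to be above or behind the nut. I'll open up and look again.

>>> step_arm:
  linear:
    - [0, 0, 0]
    - [0, 0, 0]
    - [0, 0, 0]
    - [0, 0, 0]
    - [0, 0, 0]
    - [0, 0, 0]
    - [0, 0, 0]
    - [0, 0, 0]
    - [0, 0, 0]
    - [0, 0, 0]
  turn: [0, 0, 0, 0, 0, 0, 0, 0, 0, 0]
  fingers: -1

```text
time_s: 6.12
ee_pos: [386.8, -241.6, 20.3]
ee_rot: [180.0, -0.0, 162.0]
force: [0.6, -0.1, -1.3]
gripper_width: 91.0
gripper_force: 0.0
```

```bash
python3 - <<'E'
from workcell import env,cams
from h import *
a=cams.grab_frame("scene")["color"];b=cams.grab_frame("top")["color"]
T=np.array([386.8,-241.6,0]);th=np.radians(162);Y=np.array([np.sin(th),-np.cos(th),0])
def c(n,i,x,y,w,h,k):
    r=cv2.resize(i[y:y+h,x:x+w],None,fx=k,fy=k,interpolation=cv2.INTER_CUBIC)
    r=np.clip(255*(r/255.)**.5,0,255).astype(np.uint8)
    for P,col in((T+Y*46+[0,0,9],(0,0,255)),(T-Y*46+[0,0,9],(0,0,255)),(T+[0,0,30],(0,255,0))):
        q=(proj(n,P)[0]-[x,y]+.5)*k;cv2.circle(r,tuple(int(v) for v in q),3,col,-1)
    return r
cv2.imwrite("pics/m3.png",np.hstack([c("scene",a,340,280,80,80,5),c("top",b,385,254,80,80,5)]))
print(env.state()["gripper_width"],env.state()["qpos"])
E
```

```text
91.39490848766924 [-3.34420843e+01  1.92323957e+01  1.18648682e+02  7.20525125e-03
  4.21243995e+01 -1.05453965e+02]
```

View pics/m3.png

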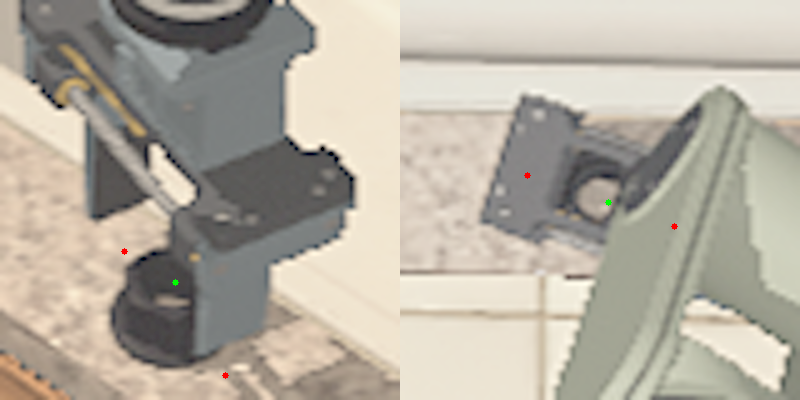

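The near fingertip is at crop (230,345), against the projected (225,375), and the far one is at (110,214) against (125,251). The tips really stand about 22 mm higher than reported, so the fingers closed above the nut. Lower a further 20 mm with the force watched, then close.

>>> step_arm:
  linear:
    - [0, 0, 0.02]
    - [0, 0, 0.04]
    - [0, 0, 0.055]
    - [0, 0, 0.067]
    - [0, 0, 0.067]
  turn: [0, 0, 0, 0, 0]

```text
time_s: 6.85
ee_pos: [386.6, -241.5, -0.1]
ee_rot: [180.0, -0.0, 162.0]
force: [0.6, 0.2, -0.3]
gripper_width: 91.1
gripper_force: 0.0
```

>>> step_arm:
  linear:
    - [0, 0, 0]
    - [0, 0, 0]
    - [0, 0, 0]
    - [0, 0, 0]
    - [0, 0, 0]
    - [0, 0, 0]
    - [0, 0, 0]
    - [0, 0, 0]
  turn: [0, 0, 0, 0, 0, 0, 0, 0]
  fingers: 1
  force: 25

```text
time_s: 7.85
ee_pos: [386.8, -241.6, 0.3]
ee_rot: [180.0, 0.0, 162.0]
force: [0.7, -0.5, 0.5]
gripper_width: 43.6
gripper_force: 25.0
```

```bash
python3 - <<'E'
from workcell import env,cams
from h import *
a=cams.grab_frame("scene")["color"];b=cams.grab_frame("top")["color"]
cv2.imwrite("pics/sg.png",a)
def c(i,x,y,w,h,k):
    r=cv2.resize(i[y:y+h,x:x+w],None,fx=k,fy=k,interpolation=cv2.INTER_CUBIC)
    return np.clip(255*(r/255.)**.5,0,255).astype(np.uint8)
cv2.imwrite("pics/m4.png",np.hstack([c(a,340,290,80,80,5),c(b,385,254,80,80,5)]))
s=env.state();print(s["gripper_width"],s["gripper_force"],s["ee_pos"],s["force"])
E
```

```text
43.95581557095939 24.999801297672093 [ 3.86804783e+02 -2.41578624e+02  2.49334059e-01] [-0.10400589  0.0979209   0.59025906]
```

Gripped at 44 mm across the flats with 25 N. The reported TCP z now equals the nut's underside height. Lift and carry it to the post.

>>> step_arm:
  linear:
    - [0, 0, -0.03]
    - [0, 0, -0.15]
    - [0, 0, -0.3]
    - [0, 0, -0.45]
    - [0, 0, -0.533]
    - [0, 0, -0.533]
    - [0, 0, -0.533]
  turn: [0, 0, 0, 0, 0, 0, 0]
  force: 45

```text
time_s: 8.82
ee_pos: [385.9, -241.1, 159.1]
ee_rot: [180.0, -0.1, 162.0]
force: [-0.2, -0.0, -1.0]
gripper_width: 43.9
gripper_force: 45.0
```

>>> step_arm:
  linear:
    - [-0.005, 0.08, 0]
    - [-0.012, 0.22, 0]
    - [-0.022, 0.4, 0]
    - [-0.033, 0.58, 0]
    - [-0.043, 0.76, 0]
    - [-0.054, 0.913, 0]
    - [-0.054, 0.913, 0]
    - [-0.054, 0.913, 0]
  turn: [0, 0, 0, 0, 0, 0, 0, 0]

```text
time_s: 9.82
ee_pos: [485.7, 13.6, 158.7]
ee_rot: [-179.9, -0.2, 162.0]
force: [0.3, -0.2, -1.0]
gripper_width: 43.5
gripper_force: 45.0
```

>>> step_arm:
  linear:
    - [-0.005, 0.08, 0]
    - [-0.012, 0.22, 0]
    - [-0.022, 0.4, 0]
    - [-0.033, 0.58, 0]
    - [-0.043, 0.76, 0]
    - [-0.05, 0.87, 0]
    - [-0.054, 0.913, 0]
    - [-0.054, 0.913, 0]
    - [-0.054, 0.913, 0]
    - [-0.054, 0.913, 0]
  turn: [0, 0, 0.02, 0.04, 0.0556, 0.0556, 0.0556, 0.0556, 0.0556, 0.0556]

```text
time_s: 11.08
ee_pos: [586.6, 267.9, 160.5]
ee_rot: [-180.0, 0.0, 141.9]
force: [0.2, -0.0, -1.4]
gripper_width: 44.1
gripper_force: 45.0
```

```bash
python3 - <<'E'
from workcell import env,cams
from h import *
a=cams.grab_frame("scene")["color"];b=cams.grab_frame("top")["color"]
cv2.imwrite("pics/s5.png",a);cv2.imwrite("pics/t5.png",b)
def c(i,x,y,w,h,k):
    r=cv2.resize(i[y:y+h,x:x+w],None,fx=k,fy=k,interpolation=cv2.INTER_CUBIC)
    return np.clip(255*(r/255.)**.6,0,255).astype(np.uint8)
cv2.imwrite("pics/m5.png",np.hstack([c(a,255,150,60,70,7),c(b,225,183,54,70,7)]))
s=env.state();print(s["gripper_width"],s["gripper_force"],s["ee_pos"],s["ee_rot"],s["force"],s["qpos"])
p=s["ee_pos"];print(proj("scene",[p+[0,0,0],p+[0,0,30],[587,269.2,119.4]]),proj("top",[p,p+[0,0,30],[587,269.2,119.4]]))
E
```

```text
43.72423593598717 44.99897005967796 [586.70896195 268.50140707 160.48829172] [1.79992390e+02 7.72520359e-03 1.41936910e+02] [ 0.48778797  0.02158831 -0.65995018] [ 2.35712156e+01  2.59443448e+01  8.30287656e+01 -3.36518263e-03
  7.10165231e+01 -2.83646001e+01]
[[286.80924467 179.88101089]
 [286.36555923 171.10112098]
 [287.31161858 191.49709511]] [[248.2012902  217.4317436 ]
 [246.61283484 216.13847053]
 [250.0192456  219.00410559]]
```

View pics/m5.png

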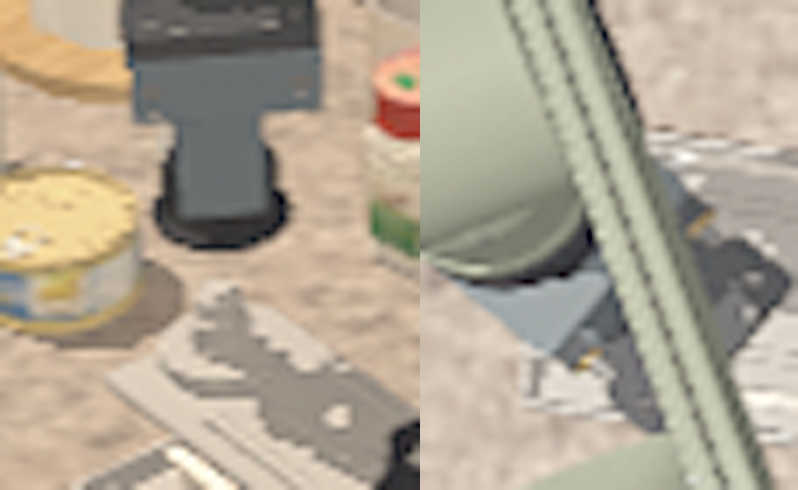

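The picture shows the nut held level, with its flange centred at scene px x≈286.8 and bottom at y≈185.6. The post tip is right below it at px (286.6,191.4). The arm hides the top view. One close look at the post in the first images, with a model overlaid, will refine the tip.

```bash
python3 - <<'E'
from h import *
from scipy.optimize import minimize
a=cv2.imread("pics/s5.png");roi=(272,168,30,22)
g=a[roi[1]:roi[1]+roi[3],roi[0]:roi[0]+roi[2]].max(2).astype(float)
# flange silhouette: dark pixels per row extents
for y in range(174,190): print(y,a[y,274:300].max(1).tolist())
m=mask("scene",586.7,268.5,12-20,roi,z0=160.3)
print("pred rows"); 
for y in range(8,20): print(roi[1]+y,(m[y]*9).round().astype(int).tolist())
s0=cv2.imread("pics/scene0.png");t0=cv2.imread("pics/top0.png")
t=np.radians(np.arange(0,361,10))
def ov(n,i,x,y,w,h,k,P):
    r=cv2.resize(i[y:y+h,x:x+w],None,fx=k,fy=k,interpolation=cv2.INTER_CUBIC).astype(float)
    r=np.clip((r-90)*1.55,0,255).astype(np.uint8)
    o=r.copy()
    for rad,z,col in((7.5,119.4,(0,0,255)),(10.5,115.9,(0,160,0)),(10.5,109.4,(0,160,0)),(27,91,(255,0,0))):
        c=np.c_[P[0]+rad*np.cos(t),P[1]+rad*np.sin(t),np.full(len(t),z)]
        q=((proj(n,c)-[x,y]+.5)*k).round().astype(np.int32);cv2.polylines(o,[q],True,col,1)
    return np.vstack([r,o])
P=(587,269.2)
cv2.imwrite("pics/m6.png",np.hstack([ov("scene",s0,272,182,33,25,12,P),ov("top",t0,236,206,33,25,12,P)]))
E
```

```text
174 [143, 153, 173, 144, 39, 19, 53, 69, 63, 64, 62, 63, 61, 62, 62, 64, 63, 65, 53, 24, 69, 153, 187, 177, 178, 183]
175 [158, 161, 179, 150, 41, 15, 47, 66, 63, 62, 62, 62, 63, 63, 62, 62, 63, 64, 52, 23, 69, 153, 189, 179, 173, 176]
176 [195, 196, 194, 150, 41, 15, 47, 67, 62, 62, 62, 63, 63, 62, 62, 62, 62, 64, 53, 26, 75, 160, 195, 184, 178, 174]
177 [207, 195, 201, 162, 45, 18, 37, 57, 64, 63, 63, 63, 63, 63, 63, 62, 63, 64, 54, 28, 12, 65, 145, 182, 176, 173]
178 [210, 180, 153, 47, 18, 16, 38, 59, 63, 63, 62, 62, 63, 62, 61, 62, 63, 65, 55, 29, 13, 9, 137, 195, 185, 179]
179 [180, 192, 140, 23, 21, 20, 39, 60, 64, 64, 63, 65, 66, 64, 66, 66, 63, 64, 52, 30, 15, 15, 65, 145, 184, 186]
180 [176, 154, 102, 23, 24, 20, 36, 54, 58, 57, 56, 56, 59, 59, 53, 46, 43, 36, 33, 23, 16, 15, 98, 163, 186, 189]
181 [166, 177, 144, 26, 31, 29, 26, 30, 28, 25, 24, 21, 16, 17, 18, 18, 19, 17, 16, 19, 15, 12, 95, 160, 179, 171]
182 [144, 164, 167, 83, 33, 39, 33, 26, 21, 19, 19, 21, 20, 19, 19, 19, 21, 17, 19, 17, 13, 70, 151, 191, 193, 187]
183 [111, 147, 177, 139, 44, 32, 43, 41, 36, 30, 24, 
[... 1290 characters left out ...]
9, 9, 9, 9, 9, 9, 9, 5, 0, 0, 0, 0]
181 [0, 0, 0, 0, 0, 8, 9, 9, 9, 9, 9, 9, 9, 9, 9, 9, 9, 9, 9, 9, 9, 9, 9, 9, 9, 3, 0, 0, 0, 0]
182 [0, 0, 0, 0, 0, 5, 9, 9, 9, 9, 9, 9, 9, 9, 9, 9, 9, 9, 9, 9, 9, 9, 9, 9, 6, 0, 0, 0, 0, 0]
183 [0, 0, 0, 0, 0, 0, 6, 9, 9, 9, 9, 9, 9, 9, 9, 9, 9, 9, 9, 9, 9, 9, 9, 5, 0, 0, 0, 0, 0, 0]
184 [0, 0, 0, 0, 0, 0, 0, 4, 8, 9, 9, 9, 9, 9, 9, 9, 9, 9, 9, 9, 9, 7, 3, 0, 0, 0, 0, 0, 0, 0]
185 [0, 0, 0, 0, 0, 0, 0, 0, 0, 2, 5, 7, 9, 9, 9, 9, 9, 8, 6, 4, 1, 0, 0, 0, 0, 0, 0, 0, 0, 0]
186 [0, 0, 0, 0, 0, 0, 0, 0, 0, 0, 0, 0, 0, 0, 1, 0, 0, 0, 0, 0, 0, 0, 0, 0, 0, 0, 0, 0, 0, 0]
187 [0, 0, 0, 0, 0, 0, 0, 0, 0, 0, 0, 0, 0, 0, 0, 0, 0, 0, 0, 0, 0, 0, 0, 0, 0, 0, 0, 0, 0, 0]
```

View pics/m6.png

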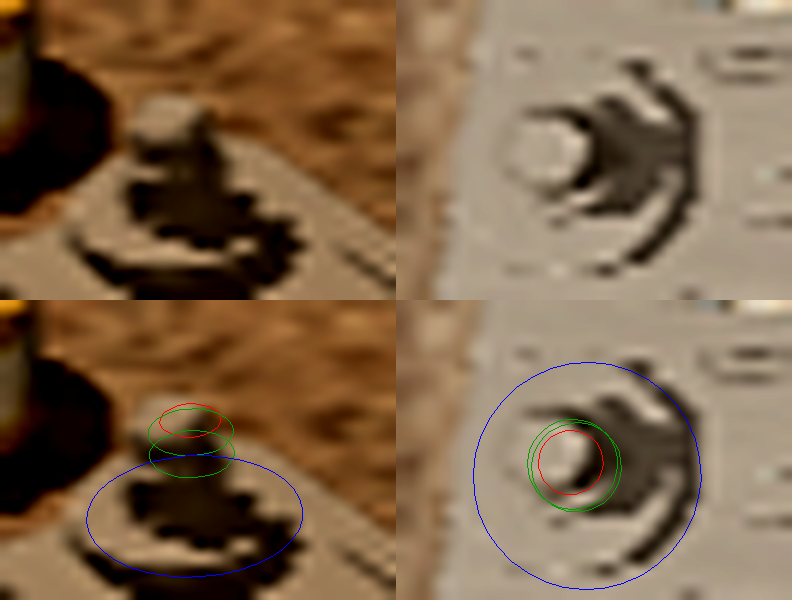

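Picture m6 shows the real tip disc at top-crop (156,148), which is px (248.5,217.8). In the scene crop it spans 130 to 208, so px x≈285.6. My first tip guess is off by about 1.5 px, so I'll solve for it from both views.

```bash
python3 - <<'E'
from h import *
s0=cv2.imread("pics/scene0.png").max(2);t0=cv2.imread("pics/top0.png").max(2)
print("top cols 242-260");[print(y,t0[y,242:260].tolist()) for y in range(212,226)]
print("scene cols 280-294");[print(y,s0[y,280:294].tolist()) for y in range(187,200)]
for uv in((248.5,217.8),): print(back("top",*uv,118)[:2])
for uv in((285.6,191.3),(285.6,190.8)): print(back("scene",*uv,119.4)[:2])
# nut calibration offset seen in scene: predicted vs actual flange centre
print(proj("scene",[[586.7,268.5,160.3]]))
E
```

```text
top cols 242-260
212 [198, 199, 198, 201, 199, 198, 199, 200, 200, 199, 201, 201, 202, 185, 139, 176, 209, 205]
213 [196, 201, 200, 200, 199, 199, 201, 202, 204, 203, 205, 208, 210, 209, 187, 151, 134, 181]
214 [198, 201, 202, 201, 197, 195, 195, 191, 196, 205, 180, 137, 139, 185, 212, 180, 127, 129]
215 [198, 201, 202, 198, 185, 163, 156, 142, 122, 134, 155, 149, 129, 135, 190, 228, 197, 124]
216 [201, 202, 199, 193, 200, 207, 204, 211, 177, 100, 121, 137, 135, 132, 140, 152, 161, 148]
217 [201, 202, 197, 192, 201, 207, 205, 207, 224, 200, 123, 123, 132, 137, 135, 136, 133, 131]
218 [201, 201, 194, 198, 206, 205, 204, 201, 216, 196, 120, 115, 123, 131, 139, 139, 140, 139]
219 [202, 201, 195, 197, 204, 205, 202, 204, 204, 167, 108, 115, 116, 125, 139, 138, 138, 129]
220 [202, 202, 199, 184, 194, 207, 207, 216, 190, 115, 103, 126, 134, 136, 139, 136, 168, 165]
221 [201, 202, 202, 199, 191, 181, 171, 162, 135, 101, 151, 162, 135, 136, 136, 131, 165, 165]
222 [202, 203, 202, 202, 203, 191, 163, 153, 194, 222, 196, 143, 129, 133, 130, 183, 186, 133]
223 [200, 203, 203, 200, 203, 194, 200
[... 644 characters left out ...]
95, 137, 180, 191, 197, 197, 190, 159, 119, 126, 139, 141, 144, 152]
193 [87, 131, 148, 136, 164, 166, 151, 138, 110, 127, 167, 173, 169, 169]
194 [93, 133, 155, 126, 109, 105, 109, 109, 104, 96, 152, 197, 195, 192]
195 [136, 189, 183, 142, 112, 111, 114, 113, 107, 100, 120, 168, 192, 192]
196 [195, 190, 180, 183, 187, 157, 122, 127, 111, 107, 126, 172, 195, 191]
197 [196, 187, 144, 95, 105, 109, 111, 111, 109, 106, 126, 173, 197, 194]
198 [196, 179, 133, 97, 101, 107, 110, 112, 113, 109, 108, 105, 95, 149]
199 [191, 195, 160, 93, 103, 110, 112, 114, 114, 112, 109, 106, 102, 158]
[590.42006625 273.80086385]
[584.31290007 273.85012836]
[586.16640312 275.81015985]
[[286.81010922 179.93694156]]
```

The two views put the tip near (589,274), within about 2 mm, which the taper can take up. I'll move there and descend to just above the tip.

>>> step_arm:
  linear:
    - [0.0053, 0.0192, 0.03]
    - [0.0053, 0.0192, 0.06]
    - [0.0053, 0.0192, 0.09]
    - [0.0053, 0.0192, 0.117]
    - [0.0053, 0.0192, 0.117]
    - [0.0053, 0.0192, 0.117]
  turn: [0, 0, 0, 0, 0, 0]

```text
time_s: 11.92
ee_pos: [589.3, 275.0, 125.3]
ee_rot: [180.0, 0.0, 142.0]
force: [0.1, -0.6, -1.1]
gripper_width: 43.4
gripper_force: 45.0
```

```bash
python3 - <<'E'
from workcell import env,cams
from h import *
a=cams.grab_frame("scene")["color"];cv2.imwrite("pics/s6.png",a)
s=env.state();p=s["ee_pos"];print(p,s["force"])
g=a.max(2)
[print(y,g[y,272:300].tolist()) for y in range(186,204)]
print(proj("scene",p))
E
```

```text
[589.38032678 275.00537561 125.44121002] [-0.33510705  0.21602998 -1.68068707]
186 [149, 145, 109, 153, 173, 82, 15, 21, 49, 65, 63, 63, 62, 63, 62, 63, 63, 64, 63, 66, 51, 13, 10, 100, 171, 191, 183, 173]
187 [158, 143, 111, 83, 67, 22, 16, 19, 48, 66, 63, 62, 63, 63, 62, 63, 63, 62, 63, 66, 52, 14, 13, 65, 149, 191, 190, 183]
188 [150, 142, 114, 84, 64, 26, 19, 18, 49, 69, 63, 63, 63, 65, 67, 64, 67, 67, 63, 64, 48, 16, 16, 32, 136, 191, 190, 184]
189 [154, 140, 112, 85, 50, 32, 28, 19, 43, 62, 57, 56, 55, 55, 57, 52, 46, 47, 43, 38, 29, 16, 17, 33, 134, 188, 190, 196]
190 [160, 141, 113, 92, 45, 34, 36, 30, 26, 30, 30, 23, 22, 17, 17, 19, 19, 20, 19, 17, 15, 17, 13, 65, 149, 191, 192, 185]
191 [163, 143, 122, 116, 79, 28, 39, 37, 33, 25, 18, 16, 18, 20, 18, 20, 20, 20, 20, 20, 16, 16, 36, 133, 182, 170, 158, 150]
192 [150, 135, 120, 105, 96, 63, 22, 38, 44, 43, 36, 27, 17, 18, 18, 19, 19, 19, 18, 16, 13, 63, 151, 192, 179, 162, 147, 142]
193 [136, 126, 101, 96, 103, 109, 85, 29, 20, 30, 39, 38, 30, 19, 20, 18, 20, 18, 13, 15, 68, 148, 189, 190, 185, 176, 161, 147]
194 [128, 102, 9
[... 724 characters left out ...]
 171, 101, 111, 117, 118, 120, 120, 118, 115, 113, 112, 113, 116, 113, 108, 108, 167, 175]
200 [189, 184, 185, 189, 193, 192, 194, 202, 206, 209, 170, 106, 117, 120, 122, 120, 118, 115, 113, 112, 113, 114, 111, 105, 106, 110, 110, 108]
201 [169, 174, 188, 202, 204, 179, 172, 204, 206, 207, 170, 105, 110, 111, 112, 112, 112, 114, 114, 113, 114, 114, 108, 105, 113, 112, 111, 110]
202 [191, 210, 207, 206, 205, 175, 141, 183, 211, 208, 211, 175, 109, 112, 112, 112, 113, 114, 113, 109, 137, 141, 102, 108, 111, 111, 112, 111]
203 [204, 203, 204, 206, 205, 206, 167, 100, 115, 162, 205, 181, 108, 111, 113, 113, 113, 118, 121, 113, 117, 117, 109, 110, 110, 109, 110, 112]
[[286.45939927 188.73304349]]
```

The flange centre and the post centre both lie at px x≈286.0, so the lateral fit is good. Descend gently.

>>> step_arm:
  linear:
    - [0, 0, 0.01]
    - [0, 0, 0.02]
    - [0, 0, 0.027]
    - [0, 0, 0.03]
    - [0, 0, 0.033]
    - [0, 0, 0.037]
    - [0, 0, 0.04]
    - [0, 0, 0.04]
  turn: [0, 0, 0, 0, 0, 0, 0, 0]

```text
time_s: 12.98
ee_pos: [589.1, 274.9, 113.0]
ee_rot: [-180.0, -0.0, 142.0]
force: [-0.6, -0.9, -1.1]
gripper_width: 43.7
gripper_force: 45.0
```

>>> step_arm:
  linear:
    - [0, 0, 0.003]
    - [0, 0, 0.007]
    - [0, 0, 0.007]
  turn: [0, 0, 0]

```text
time_s: 13.35
ee_pos: [589.0, 274.9, 110.8]
ee_rot: [-180.0, -0.0, 142.0]
force: [0.5, 0.5, -1.0]
gripper_width: 43.3
gripper_force: 45.0
```

>>> step_arm:
  linear:
    - [0, 0, 0.003]
    - [0, 0, 0.007]
    - [0, 0, 0.01]
    - [0, 0, 0.013]
    - [0, 0, 0.016]
    - [0, 0, 0.016]
  turn: [0, 0, 0, 0, 0, 0]

```text
time_s: 14.1
ee_pos: [589.1, 274.9, 106.1]
ee_rot: [-180.0, -0.0, 142.0]
force: [-0.2, 0.2, -1.0]
gripper_width: 43.7
gripper_force: 45.0
```

>>> step_arm:
  linear:
    - [0, 0, 0.002]
    - [0, 0, 0.004]
    - [0, 0, 0.006]
    - [0, 0, 0.006]
  turn: [0, 0, 0, 0]

```text
time_s: 14.6
ee_pos: [589.1, 274.9, 104.3]
ee_rot: [-180.0, -0.0, 142.0]
force: [0.1, -0.3, -1.1]
gripper_width: 43.6
gripper_force: 45.0
```

>>> step_arm:
  linear:
    - [0, 0, 0.0015]
    - [0, 0, 0.003]
    - [0, 0, 0.003]
  turn: [0, 0, 0]

```text
time_s: 14.98
ee_pos: [589.1, 274.9, 103.4]
ee_rot: [180.0, -0.0, 142.0]
force: [0.1, 0.1, -1.5]
gripper_width: 43.5
gripper_force: 45.0
```

>>> step_arm:
  linear:
    - [0, 0, 0.0015]
    - [0, 0, 0.003]
    - [0, 0, 0.003]
  turn: [0, 0, 0]

```text
time_s: 15.35
ee_pos: [589.1, 274.9, 102.5]
ee_rot: [-180.0, -0.0, 142.0]
force: [0.1, 0.3, -0.5]
gripper_width: 43.8
gripper_force: 45.0
```

>>> step_arm:
  linear:
    - [0, 0, 0.0015]
    - [0, 0, 0.003]
    - [0, 0, 0.003]
  turn: [0, 0, 0]

```text
time_s: 15.72
ee_pos: [589.1, 274.9, 101.7]
ee_rot: [180.0, 0.0, 142.0]
force: [-0.4, -0.3, 0.2]
gripper_width: 43.5
gripper_force: 45.0
```

>>> step_arm:
  linear:
    - [0, 0, 0.001]
    - [0, 0, 0.002]
    - [0, 0, 0.002]
  turn: [0, 0, 0]

```text
time_s: 16.1
ee_pos: [589.2, 274.9, 101.6]
ee_rot: [180.0, 0.0, 142.0]
force: [-1.1, -0.1, 3.5]
gripper_width: 43.5
gripper_force: 45.0
```

There is contact at underside ≈101.7 mm, 10.7 mm above the seat, so the ridge end should be about 57° back. Turn back 45° while rising 2.2 mm under light pressure.

>>> step_arm:
  linear:
    - [0, 0, -0.0008]
    - [0, 0, -0.0017]
    - [0, 0, -0.0025]
    - [0, 0, -0.0033]
    - [0, 0, -0.0042]
    - [0, 0, -0.005]
    - [0, 0, -0.0058]
    - [0, 0, -0.0067]
    - [0, 0, -0.0075]
    - [0, 0, -0.0075]
  turn: [-0.0139, -0.0278, -0.0417, -0.0556, -0.0694, -0.0833, -0.0972, -0.1111, -0.125, -0.125]

```text
time_s: 17.35
ee_pos: [589.2, 274.9, 103.8]
ee_rot: [180.0, 0.0, -173.1]
force: [-1.2, -0.9, 4.7]
gripper_width: 43.4
gripper_force: 45.0
```

>>> step_arm:
  linear:
    - [0, 0, -0.0005]
    - [0, 0, -0.001]
    - [0, 0, -0.0015]
    - [0, 0, -0.0015]
  turn: [-0.0083, -0.0167, -0.025, -0.025]

```text
time_s: 17.85
ee_pos: [589.3, 275.0, 104.1]
ee_rot: [180.0, 0.0, -164.1]
force: [-1.5, -0.4, 4.2]
gripper_width: 43.6
gripper_force: 45.0
```

>>> step_arm:
  linear:
    - [0, 0, -0.0003]
    - [0, 0, -0.0005]
    - [0, 0, -0.0005]
  turn: [-0.0083, -0.0139, -0.0139]

```text
time_s: 18.23
ee_pos: [589.4, 275.1, 104.2]
ee_rot: [180.0, 0.1, -159.1]
force: [-1.3, 0.2, 3.8]
gripper_width: 43.6
gripper_force: 45.0
```

>>> step_arm:
  linear:
    - [0, 0, 0]
    - [0, 0, 0]
    - [0, 0, 0]
  turn: [-0.0083, -0.0139, -0.0139]

```text
time_s: 18.6
ee_pos: [589.3, 275.3, 103.9]
ee_rot: [180.0, 0.0, -154.0]
force: [-0.6, 1.0, 3.5]
gripper_width: 43.8
gripper_force: 45.0
```

>>> step_arm:
  linear:
    - [0, 0, 0]
    - [0, 0, 0]
    - [0, 0, 0]
  turn: [-0.0083, -0.0139, -0.0139]

```text
time_s: 18.98
ee_pos: [588.6, 274.3, 103.0]
ee_rot: [-180.0, -0.1, -149.0]
force: [0.9, -0.5, -1.0]
gripper_width: 43.6
gripper_force: 45.0
```

The thread dropped off the ridge end: the force went from +3.5 to −1 N. Now lower gently into the next thread.

>>> step_arm:
  linear:
    - [0, 0, 0.0025]
    - [0, 0, 0.005]
    - [0, 0, 0.0075]
    - [0, 0, 0.01]
    - [0, 0, 0.0125]
    - [0, 0, 0.0125]
  turn: [0, 0, 0, 0, 0, 0]

```text
time_s: 19.73
ee_pos: [589.1, 275.0, 100.0]
ee_rot: [180.0, 0.0, -149.0]
force: [0.3, -0.1, -0.9]
gripper_width: 43.8
gripper_force: 45.0
```

>>> step_arm:
  linear:
    - [0, 0, 0.0015]
    - [0, 0, 0.0025]
    - [0, 0, 0.0025]
  turn: [0, 0, 0]

```text
time_s: 20.1
ee_pos: [589.1, 274.9, 99.4]
ee_rot: [180.0, 0.0, -149.0]
force: [0.6, 0.2, -0.5]
gripper_width: 43.4
gripper_force: 45.0
```

>>> step_arm:
  linear:
    - [0, 0, 0.001]
    - [0, 0, 0.002]
    - [0, 0, 0.002]
  turn: [0, 0, 0]

```text
time_s: 20.48
ee_pos: [589.2, 274.9, 99.2]
ee_rot: [180.0, 0.0, -149.0]
force: [-0.5, -0.5, 1.4]
gripper_width: 43.6
gripper_force: 45.0
```

>>> step_arm:
  linear:
    - [0, 0, 0.001]
    - [0, 0, 0.0015]
    - [0, 0, 0.0015]
  turn: [0, 0, 0]

```text
time_s: 20.85
ee_pos: [589.2, 275.0, 99.1]
ee_rot: [180.0, 0.0, -149.0]
force: [-1.8, -1.3, 4.7]
gripper_width: 43.5
gripper_force: 45.0
```

The nut has dropped 6 mm onto the next thread (99.1 mm, as the geometry predicts). Now forwards, following the 0.05 mm/° helix.

>>> step_arm:
  linear:
    - [0, 0, 0.001]
    - [0, 0, 0.002]
    - [0, 0, 0.003]
    - [0, 0, 0.004]
    - [0, 0, 0.005]
    - [0, 0, 0.006]
    - [0, 0, 0.007]
    - [0, 0, 0.008]
    - [0, 0, 0.009]
    - [0, 0, 0.01]
    - [0, 0, 0.01]
  turn: [0.0167, 0.0333, 0.05, 0.0667, 0.0833, 0.1, 0.1167, 0.1333, 0.15, 0.1667, 0.1667]

```text
time_s: 22.22
ee_pos: [589.9, 275.0, 96.2]
ee_rot: [179.9, 0.1, 151.1]
force: [-0.0, -1.1, 5.1]
gripper_width: 43.4
gripper_force: 45.0
```

>>> step_arm:
  linear:
    - [0, 0, 0.001]
    - [0, 0, 0.002]
    - [0, 0, 0.003]
    - [0, 0, 0.004]
    - [0, 0, 0.005]
    - [0, 0, 0.006]
    - [0, 0, 0.007]
    - [0, 0, 0.008]
    - [0, 0, 0.009]
    - [0, 0, 0.01]
    - [0, 0, 0.01]
  turn: [0.0167, 0.0333, 0.05, 0.0667, 0.0833, 0.1, 0.1167, 0.1333, 0.15, 0.1667, 0.1667]

```text
time_s: 23.6
ee_pos: [590.0, 275.0, 93.1]
ee_rot: [179.9, -0.0, 91.0]
force: [-1.1, -1.4, 6.3]
gripper_width: 43.6
gripper_force: 45.0
```

>>> step_arm:
  linear:
    - [0, 0, 0.001]
    - [0, 0, 0.002]
    - [0, 0, 0.003]
    - [0, 0, 0.004]
    - [0, 0, 0.005]
    - [0, 0, 0.005]
  turn: [0.0167, 0.0333, 0.05, 0.0667, 0.0833, 0.0833]

```text
time_s: 24.35
ee_pos: [589.7, 275.0, 91.6]
ee_rot: [179.9, -0.1, 61.1]
force: [0.0, 0.5, 6.1]
gripper_width: 43.2
gripper_force: 45.0
```

>>> step_arm:
  linear:
    - [0, 0, 0.0005]
    - [0, 0, 0.001]
    - [0, 0, 0.0015]
    - [0, 0, 0.0015]
  turn: [0.0083, 0.0167, 0.025, 0.025]

```text
time_s: 24.85
ee_pos: [589.6, 275.1, 91.2]
ee_rot: [180.0, -0.1, 52.1]
force: [-0.3, -0.4, 4.8]
gripper_width: 43.8
gripper_force: 45.0
```

>>> step_arm:
  linear:
    - [0, 0, 0]
    - [0, 0, 0]
    - [0, 0, 0]
    - [0, 0, 0]
    - [0, 0, 0]
  turn: [0.0139, 0.0278, 0.0417, 0.0556, 0.0556]

```text
time_s: 25.48
ee_pos: [589.6, 275.1, 90.7]
ee_rot: [180.0, -0.1, 32.1]
force: [-0.2, -0.3, 2.9]
gripper_width: 44.0
gripper_force: 45.0
```

>>> step_arm:
  linear:
    - [0, 0, 0.0008]
    - [0, 0, 0.0017]
    - [0, 0, 0.0025]
    - [0, 0, 0.0033]
    - [0, 0, 0.0033]
  turn: [0.0139, 0.0278, 0.0417, 0.0556, 0.0556]

```text
time_s: 26.1
ee_pos: [590.2, 275.0, 90.0]
ee_rot: [-180.0, -0.1, 12.1]
force: [1.9, -0.6, 4.4]
gripper_width: 43.5
gripper_force: 45.0
```

>>> step_arm:
  linear:
    - [0, 0, 0.0008]
    - [0, 0, 0.0017]
    - [0, 0, 0.0025]
    - [0, 0, 0.0033]
    - [0, 0, 0.0033]
    - [0, 0, 0.0033]
  turn: [0.0139, 0.0278, 0.0417, 0.0556, 0.0556, 0.0556]

```text
time_s: 26.85
ee_pos: [590.2, 274.7, 89.0]
ee_rot: [-180.0, -0.1, -7.9]
force: [3.6, -0.9, 4.7]
gripper_width: 43.6
gripper_force: 45.0
```

Cap ≈2 mm down. Release and retract.

>>> step_arm:
  linear:
    - [0, 0, 0]
    - [0, 0, 0]
    - [0, 0, 0]
    - [0, 0, 0]
    - [0, 0, 0]
    - [0, 0, 0]
    - [0, 0, 0]
    - [0, 0, 0]
  turn: [0, 0, 0, 0, 0, 0, 0, 0]
  fingers: -1

```text
time_s: 27.85
ee_pos: [589.1, 274.9, 88.5]
ee_rot: [-180.0, -0.0, -8.1]
force: [-0.5, 0.3, 0.1]
gripper_width: 91.4
gripper_force: 0.0
```

>>> step_arm:
  linear:
    - [0, 0, -0.03]
    - [0, 0, -0.1]
    - [0, 0, -0.2]
    - [0, 0, -0.27]
    - [0, 0, -0.27]
  turn: [0, 0, 0, 0, 0]

```text
time_s: 28.48
ee_pos: [590.3, 275.4, 172.0]
ee_rot: [-179.8, -0.2, -8.1]
force: [0.6, -0.3, 0.2]
gripper_width: 91.4
gripper_force: 0.0
```

```bash
python3 - <<'E'
from workcell import env,cams
from h import *
a=cams.grab_frame("scene")["color"]
r=cv2.resize(a[150:250,240:360],None,fx=6,fy=6,interpolation=cv2.INTER_CUBIC)
cv2.imwrite("pics/m7.png",np.clip(255*(r/255.)**.7,0,255).astype(np.uint8))
s=env.state();print(s["ee_pos"],s["force"],s["gripper_width"])
# lowest dark row / flange extents vs prediction at z=89
print(proj("scene",[[590,275,89],[590,275,119]]))
E
```

```text
[589.39887812 275.01217088 170.24383535] [-0.0108708  -0.13545215  0.76672172] 91.43868063406197
[[287.13420476 198.82969223]
 [286.70540165 190.4671281 ]]
```

View pics/m7.png

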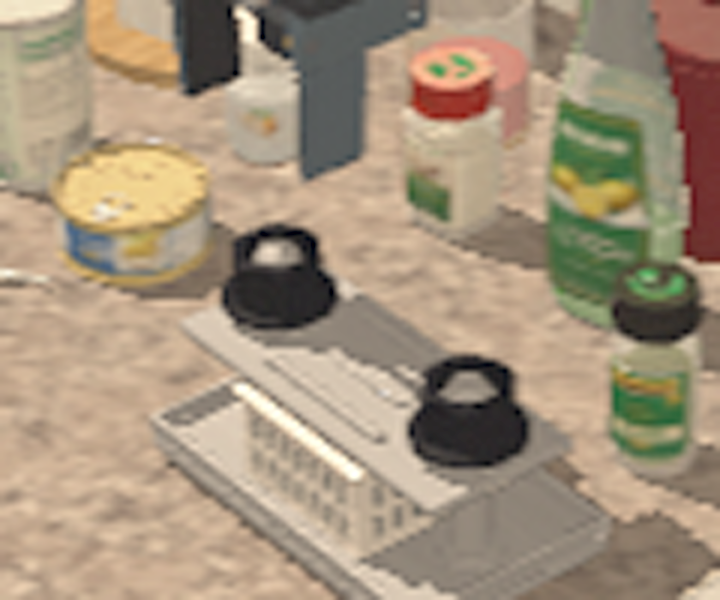

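The picture shows the nut level on the bare post at crop (280,278), screwed down like the fitted nut at (470,410). The gripper is clear above it, so I'm handing in.

```bash
python3 -c "
from workcell import env
print(env.job_done())"
```

```text
the job is handed in; nothing more can be done
None
```

The nut is screwed onto the bare post with the cap about 2 mm down by my estimate from tool height and turn angle; I've let go and handed the job in, but the hand-in returned no verdict.

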